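# Roll a steel tube into the V-block on the parts counter

## Task

Roll the loose steel tube along the counter, pushing it by its side with the fingertips, up the near ramp and into the groove of the V-block, so that it lies at rest along the groove and sticks out at both ends of the block. If it is out of line lengthways, nudge it by its end. Do not pick the tube up or carry it, and leave the spray can, the green carton and the yellow bin where they stand.

Things in the scene. Friction and masses are not known exactly. Their poses are not given: they have to be found in the camera images.
- tube: Loose steel tube, lightly oiled (friction about 0.35), dark ends, yellow bands and stripe, 44 mm across, 150 mm long, 0.3 to 0.6 kg. Origin at its centre, on its axis, 22 mm above what it lies on. x runs along the tube; y and z turn as it rolls. Rolls easily, stops on the level, rolls back down the ramp; a push near one end turns it on the ramp, hardly on the level; slides if pushed on an end.
- v_block: Low V-block, fixed: dark steel groove with a blue lead-on ramp on each side. Origin under its middle, on the counter; x along the groove, y across, z up. 100 mm long (x), 194 mm across (y). Groove bottom 3 mm above the counter; from a 5 mm level land behind each lip a ramp (9.4 degrees) falls to the counter 97 mm from the middle.
- groove (a point): Middle of the groove, where the centre of the seated tube comes to lie, 28.4 mm above the counter. The groove's flanks rise at 30 degrees to lips 12.5 mm above the counter, 16.5 mm to either side of the middle. Past a lip the tube settles into the groove by itself; pushed on too far it goes over the other lip. Axes as the block's.
- spray_can: Bystander: upright red spray can, 52 mm in diameter, 130 mm high, loose. The origin is the centre of its underside.
- carton: Bystander: small green carton with a paper band, 60 mm (x) by 100 mm (y), 50 mm high, loose. The origin is the centre of its underside.
- parts_bin: Bystander: open yellow plastic bin, 100 mm (x) by 130 mm (y), 50 mm high, loose. The origin is the centre of its underside.

How it is judged:
By the outcome, as a careful person would: the job done as asked, in the order asked, and still so for the second after the job is handed in, with the robot touching nothing.
It also fails if it takes over 64 s, if anything falls off the work surface, if the arm or the gripper's body presses on something with over 40 N, if the wrist force passes 120 N, or if a joint passes its speed limit or range.

## Robot

A 6-joint arm with a two-finger parallel gripper is mounted at the origin on the work surface. World frame = base frame: x ahead of the robot, y to its left, z up, the work surface at z = 0. Lengths are in m, angles in degrees, forces in N, time in s.
With the tool pointing down it reaches from about 0.3 to 0.75 m from the base axis. Payload 8.5 kg.
Tool frame: the origin (TCP) lies midway between the tips of the shut fingers; the grasp point (between the pads) lies 19 mm behind it (env.hold_point_z is the distance from the TCP to the grasp point, in m); z points along the fingers, y is the line along which they close (so a half turn about z gives the same grasp; the last joint's range is limited). The gripper opens to 85 mm and grips with 20 to 120 N. Pads are 22 mm wide; open, the fingers measure 114 mm over their backs; the gripper's body (76 mm by 85 mm) begins 54 mm behind the grasp point. The pads swing forward as they close: fully open they stand 13 mm farther back than shut.
Start: joints at [53.211, 21.807, 74.336, -0, 83.858, -12.336], TCP at [0.228, 0.501, 0.231] pointing down, gripper open.
Joint ranges: [-178.18, 178.18], [-50.72, 133.34], [12.68, 142.11], [-81.47, 261.47], [9.98, 163.14], [-165.26, 165.26]. Speed limits (degrees/s): [136.94, 136.94, 180, 180, 180, 180].

## Interface

Orientations are given as a 3x3 rotation matrix whose columns are the frame's x, y, z axes.
In Python, from rig import observe, get_image, camera_info, env gives the robot as it stands.
- The arm moves only by the tool drive_tool, never from a script. Its arguments are lists of equal length, an entry for each row: "offset": the shift along the tool's x, y, z in units of 40 mm (1.0 is 40 mm), a list of three; "turn": the turn, a rotation vector about the tool's x, y, z in units of 6 degrees (1.0 is 6 degrees), a list of three; "hand": the opening, from 0 (shut) to 1 (fully open). A call has exactly 10 rows; each row shifts and turns the commanded pose from where the row before left it, along the tool's axes as they then stand; what a row does not reach is not made up. A row lasts 1/8 s, in which the tool goes at most 62.5 mm and 10.7 degrees, less where a joint would pass 70% of its speed; a pose out of reach is approached as far as the arm can. A call is refused whole if a number of a shift passes 1 or a number of a turn 1, either way. A call with a gripper value outside its range is refused whole. The fingers move at their own pace and stop on an object; "newtons" is the grip in N (left out, the last holds). Time passes only in rows, so rows that do not move let the fingers close, or fill a call up. It gives the time, the measured TCP pose, the force, the opening and the grip force at its end, in the units of the state.
- observe(): the state, without advancing time (a new reading comes with each control period).
- get_image(name): name is "side" or "top" or "wrist"; returns the picture (400x640x3 uint8, blue, green, red); there is no depth.
- camera_info(name): a dict with "fx", "fy", "cx", "cy" (pixels), "world_to_cam" (4x4, takes a point from world to camera coordinates). Camera axes: x right, y down, z forward; pixel columns grow to the right and rows downward; lengths in m; the calibration is good to about 2 mm. A picture is of the moment at which its call begins: read the wrist's pose just before it. camera_info takes no time and is no camera call; for the wrist camera it gives the pose at the moment of the call.
- env.close_job(): hands the job in; it is judged then, once.
The state is a dict: "time_s": time; "q": joint angles; "qvel": joint speeds; "joint_efforts": joint torques, N m; "position": TCP position; "tool_rot": TCP orientation; "ft_force": force on the tool from outside, world axes, zero at the start; "wrist_torque": the same for the moment, N m; "grip_width": finger opening in m; "gripper_force": force on a finger pad.
Only numpy, scipy, OpenCV 4.12 (cv2) and the standard library are available. Lean on these libraries where they do the work, as an engineer would, in place of code of your own. Each camera call takes 0.05 s, during which the arm holds its last target. There are 200 camera calls.

## Working session

There is one attempt and no reset: what is moved stays moved. The work goes in short steps, Python scripts to look and compute and a tool call to move; the robot and the scene stay as the last step left them, time stands still between calls to the robot, and variables do not carry over. Pictures are saved under pics/ and viewed, at most 11 in all, crops included, and the job is handed in when it is done.

Besides the shell and the picture viewer there is one more tool, called in YAML: its name, and indented under it one key for each argument. drive_tool: Moves the arm, as the interface text tells. Its arguments: {"type":"object","properties":{"offset":{"type":"array"},"turn":{"type":"array"},"hand":{"type":"array"},"newtons":{"type":"number"}},"required":["offset","turn","hand"]}

```bash
mkdir -p pics; ls
python3 - <<'E'
from rig import observe,get_image,camera_info
import cv2
for n in("top","side"):
    cv2.imwrite(f"pics/{n}0.png",get_image(n)); c=camera_info(n); print(n,c)
print(observe())
E
```

```text
pics
top {'fx': 381.0943266013914, 'fy': 381.0943266013914, 'cx': 324.2851996907398, 'cy': 187.32045301903415, 'world_to_cam': array([[-0.00278876, -0.9999541 , -0.00916646,  0.02030345],
       [-0.9901882 ,  0.00404197, -0.13968174,  0.61057185],
       [ 0.13971238,  0.00868699, -0.99015402,  1.16670099],
       [ 0.        ,  0.        ,  0.        ,  1.        ]])}
side {'fx': 472.0395711930256, 'fy': 472.0395711930256, 'cx': 318.9477692417932, 'cy': 197.38524852743203, 'world_to_cam': array([[ 0.92190855, -0.38729682, -0.00926229, -0.59016157],
       [-0.30488063, -0.71056189, -0.63415267,  0.22859276],
       [ 0.23902388,  0.58745466, -0.77315238,  1.17681297],
       [ 0.        ,  0.        ,  0.        ,  1.        ]])}
{'time_s': 0.1, 'q': array([ 5.32124017e+01,  2.18364920e+01,  7.43778915e+01,  1.32754875e-05,
        8.38572770e+01, -1.23366186e+01]), 'qvel': array([-0.04791036,  0.03575106, -0.10693967,  0.03227926, -0.0883545 ,
       -0.03274383]), 'joint_efforts': array([ 4.49401370e-03, -4.49222445e+01, -2.31656009e+01, -1.36161507e-04,
        3.66891618e-03, -2.31998638e-05]), 'position': array([0.22750903, 0.50046429, 0.23079432]), 'tool_rot': array([[-9.10315625e-01,  4.13914124e-01, -7.49173664e-04],
       [ 4.13914715e-01,  9.10315113e-01, -1.00150846e-03],
       [ 2.67445612e-04, -1.22178280e-03, -9.99999218e-01]]), 'ft_force': array([0.06102819, 1.02559532, 0.1828679 ]), 'wrist_torque': array([-0.00859635,  0.05258034,  0.0195117 ]), 'gripper_force': 0.0, 'grip_width': 0.08495309056324014}
```

View pics/top0.png

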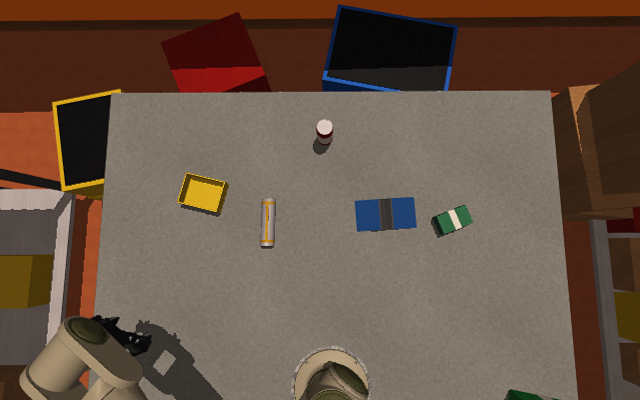

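View pics/side0.png

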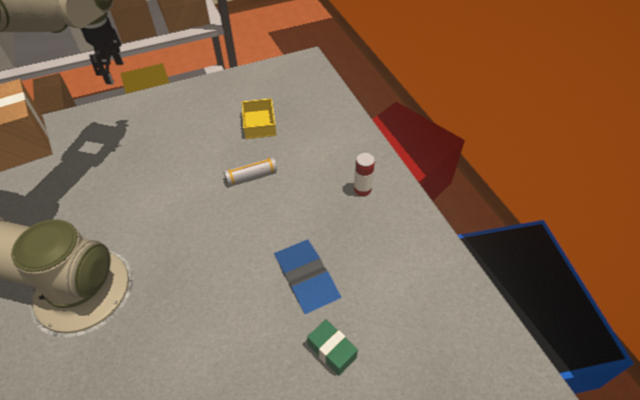

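The top view shows the tube from about (269,199) to (267,246), the V-block around (386,214) with its groove roughly vertical in the image, and the bin at (203,194). The carton is at (452,220) and the can at (324,132). The side view shows the tube at (225,178)-(276,166) and the block at (307,276). I'll enlarge both.

Run:
```python
import cv2,numpy as np
t=cv2.imread("pics/top0.png");s=cv2.imread("pics/side0.png")
r=lambda im,x,y,w,h,k:cv2.resize(im[y:y+h,x:x+w],None,fx=k,fy=k,interpolation=cv2.INTER_CUBIC)
a=r(t,240,180,200,70,4)           # top: x240 y180 k4 -> 800x280
b=np.hstack([r(s,215,150,70,55,5),r(s,265,230,90,55*1,5)])
b=np.hstack([r(s,215,140,80,62,5),r(s,270,235,80,80,5)[:310] if 0 else cv2.copyMakeBorder(r(s,270,235,80,80,4),0,0,0,80,0)[:310]])
print(a.shape,b.shape)
b=np.hstack([cv2.copyMakeBorder(r(s,215,140,80,62,5),0,10,0,0,0),cv2.copyMakeBorder(r(s,270,235,80,80,4),0,0,0,80,0)])
cv2.imwrite("pics/crop1.png",np.vstack([a[:280],b[:320]]))
```

```text
(280, 800, 3) (310, 800, 3)
```

View pics/crop1.png

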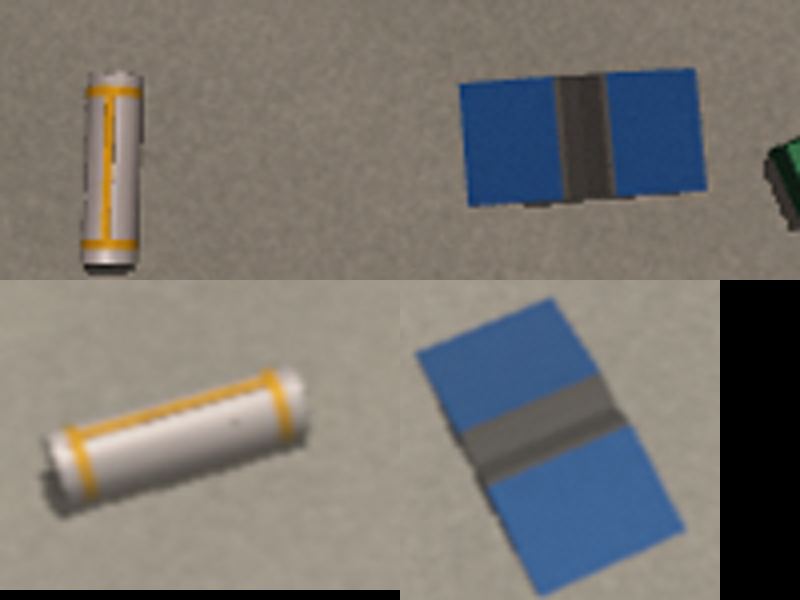

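The crop shows the tube axis in the top view from (268.9,198.5) to (267.5,246.5). The block's corners in the top view are (354.8,201), (357,231.8), (413.8,197.3) and (416.8,227.5). In the side view the tube's ends are about (226.6,179) and (274,165).

```bash
cat > h.py <<'E'
import numpy as np,cv2
from rig import camera_info
def P(n):
    c=camera_info(n);K=np.array([[c["fx"],0,c["cx"]],[0,c["fy"],c["cy"]],[0,0,1]]);return K@c["world_to_cam"][:3]
def tri(t,s):
    X=cv2.triangulatePoints(P("top"),P("side"),np.float64(t).T,np.float64(s).T);return (X[:3]/X[3]).T
def onz(n,px,z):
    p=P(n);M=np.c_[p[:,0],p[:,1],p[:,2]*z+p[:,3]]
    return np.array([(lambda v:v[:2]/v[2])(np.linalg.solve(M,[u,v,1.])) for u,v in px])
E
python3 - <<'E'
from h import *
np.set_printoptions(precision=4,suppress=True)
T=[(268.9,198.5),(267.5,246.5)]; S=[(274,165),(226.6,179)]
print(tri(T,S)); t=onz("top",T,.022);print(t,np.linalg.norm(t[0]-t[1]),onz("side",S,.022))
B=[(354.75,201),(357,231.75),(416.75,227.5),(413.75,197.25)]
SB=[(308.25,239.5),(273.75,253),(305.5,314.25),(341.5,297.5)]
print(tri(B,SB)); b=onz("top",B,0);c=onz("side",SB,0)
for k in(b,c):
  print(k,k.mean(0),np.linalg.norm(k-np.roll(k,1,0),axis=1)); d=k[0]+k[3]-k[1]-k[2];print("groove dir",np.degrees(np.arctan2(d[1],d[0])))
L=onz("top",[(379,199.5),(381.25,230),(391.25,198.5),(393.5,229)],.0125);print("lips",L,L.mean(0))
d=t[0]-t[1];print("tube dir",np.degrees(np.arctan2(d[1],d[0])),t.mean(0))
print("bin",onz("top",[(186,173),(228,186),(219,214),(179,201)],.05),"can",onz("top",[(324,127)],.13),"carton",onz("top",[(432,218),(464,206),(472,221),(438,235)],.05))
E
```

```text
[[0.5777 0.1982 0.0146]
 [0.4282 0.1992 0.0158]]
[[0.578  0.1969]
 [0.4252 0.1986]] 0.15278162172991205 [[0.5752 0.1914]
 [0.4295 0.1932]]
[[ 0.5734 -0.0814 -0.0029]
 [ 0.4734 -0.0871 -0.0001]
 [ 0.4862 -0.2804 -0.0001]
 [ 0.584  -0.2741 -0.    ]]
[[ 0.5711 -0.0809]
 [ 0.4712 -0.0868]
 [ 0.4843 -0.28  ]
 [ 0.5827 -0.2738]] [ 0.5274 -0.1803] [0.1932 0.1001 0.1936 0.0986]
groove dir 3.47939905372461
[[ 0.574  -0.0834]
 [ 0.4747 -0.0874]
 [ 0.4874 -0.2806]
 [ 0.5849 -0.2742]] [ 0.5303 -0.1814] [0.191  0.0993 0.1936 0.0977]
groove dir 3.0411371309774107
lips [[ 0.5744 -0.1585]
 [ 0.4763 -0.1634]
 [ 0.5775 -0.1981]
 [ 0.4793 -0.2027]] [ 0.5269 -0.1807]
tube dir -0.6588970306532566 [0.5016 0.1978]
bin [[0.6575 0.4582]
 [0.6151 0.3228]
 [0.5266 0.3482]
 [0.568  0.476 ]] can [[0.7818 0.0178]] carton [[ 0.5119 -0.3168]
 [ 0.5489 -0.4181]
 [ 0.5021 -0.4403]
 [ 0.4593 -0.3331]]
```

drive_tool:
  offset:
    - [0,0,0]
    - [0,0,0]
    - [0,0,0]
    - [0,0,0]
    - [0,0,0]
    - [0,0,0]
    - [0,0,0]
    - [0,0,0]
    - [0,0,0]
    - [0,0,0]
  turn:
    - [0,0,1]
    - [0,0,1]
    - [0,0,1]
    - [0,0,1]
    - [0,0,1]
    - [0,0,1]
    - [0,0,1]
    - [0,0,1]
    - [0,0,1]
    - [0,0,1]
  hand: [1,1,1,1,1,1,1,1,1,1]

```text
time_s: 1.35
position: [0.2276, 0.5005, 0.2309]
tool_rot: [[-0.093, 0.996, -0.001], [0.996, 0.093, -0.001], [-0.001, -0.001, -1.0]]
ft_force: [0.1, -0.4, 0.3]
grip_width: 0.0854
gripper_force: 0.0
```

drive_tool:
  offset:
    - [0,0,0]
    - [-0.65,0.76,0.3]
    - [-0.65,0.76,0.3]
    - [-0.65,0.76,0.3]
    - [-0.65,0.76,0.3]
    - [-0.65,0.76,0.3]
    - [-0.65,0.76,0.3]
    - [-0.65,0.76,0.3]
    - [-0.65,0.76,0.3]
    - [-0.65,0.76,0.3]
  turn:
    - [0,0,1]
    - [0,0,0]
    - [0,0,0]
    - [0,0,0]
    - [0,0,0]
    - [0,0,0]
    - [0,0,0]
    - [0,0,0]
    - [0,0,0]
    - [0,0,0]
  hand: [1,1,1,1,1,1,1,1,1,1]

```text
time_s: 2.6
position: [0.5002, 0.2635, 0.1226]
tool_rot: [[0.008, 1.0, -0.001], [1.0, -0.008, -0.0], [-0.0, -0.001, -1.0]]
ft_force: [-0.4, 0.1, -0.4]
grip_width: 0.0857
gripper_force: 0.0
```

drive_tool:
  offset:
    - [0,0.03,0.5]
    - [0,0,0.5]
    - [0,0,0.5]
    - [0,0,0.5]
    - [0,0,0.5]
    - [0,0,0.3]
    - [0,0,0.2]
    - [0,0,0.08]
    - [0,0,0]
    - [0,0,0]
  turn:
    - [0,0,0]
    - [0,0,0]
    - [0,0,0]
    - [0,0,0]
    - [0,0,0]
    - [0,0,0]
    - [0,0,0]
    - [0,0,0]
    - [0,0,0]
    - [0,0,0]
  hand: [1,1,1,1,1,1,1,1,1,1]

```text
time_s: 3.85
position: [0.5009, 0.2646, 0.0006]
tool_rot: [[0.008, 1.0, 0.001], [1.0, -0.008, 0.0], [0.0, 0.001, -1.0]]
ft_force: [-0.3, -0.5, 0.1]
grip_width: 0.0856
gripper_force: 0.0
```

Run:
```python
from rig import get_image,camera_info
import cv2,numpy as np
w=get_image("wrist");s=get_image("side")
cv2.imwrite("pics/w1.png",np.vstack([cv2.resize(w,(480,300)),cv2.resize(s[100:225,180:380],(480,300),interpolation=cv2.INTER_CUBIC)]))
```

```text
(no output)
```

View pics/w1.png

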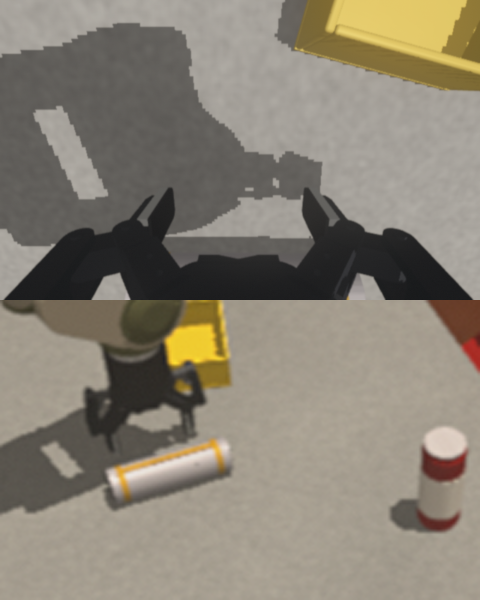

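The fingers stand clear behind the tube, aligned with it, and the tips are just off the counter. Next I push, turning the tube gradually about 4° to match the groove.

drive_tool:
  offset:
    - [-0.3,0,0.04]
    - [-0.3,0,0.03]
    - [-0.2,0,0]
    - [-0.2,0,0]
    - [-0.2,0,0]
    - [-0.25,0,0]
    - [-0.25,0,0]
    - [-0.25,0,0]
    - [-0.25,0,0]
    - [-0.25,0,0]
  turn:
    - [0,0,0]
    - [0,0,0]
    - [0,0,0]
    - [0,0,0]
    - [0,0,-0.1]
    - [0,0,-0.12]
    - [0,0,-0.12]
    - [0,0,-0.12]
    - [0,0,-0.12]
    - [0,0,-0.12]
  hand: [1,1,1,1,1,1,1,1,1,1]

```text
time_s: 5.2
position: [0.5016, 0.1658, -0.0027]
tool_rot: [[-0.066, 0.998, -0.0], [0.998, 0.066, 0.0], [0.0, -0.0, -1.0]]
ft_force: [0.3, 0.0, 0.2]
grip_width: 0.0853
gripper_force: 0.1
```

Run:
```python
from rig import get_image,observe
import cv2,numpy as np
t=get_image("top");s=get_image("side");o=observe();print(o["position"],o["tool_rot"][:,1],o["ft_force"])
r=lambda im,x,y,w,h:cv2.resize(im[y:y+h,x:x+w],(800,300),interpolation=cv2.INTER_CUBIC)
cv2.imwrite("pics/p2.png",np.vstack([r(t,240,170,200,75),r(s,200,150,200,75)]))
```

```text
[ 0.50174735  0.16553025 -0.00266374] [ 9.97904004e-01  6.47116229e-02 -7.48548604e-05] [ 0.47324785 -0.28905896  0.87938772]
```

View pics/p2.png

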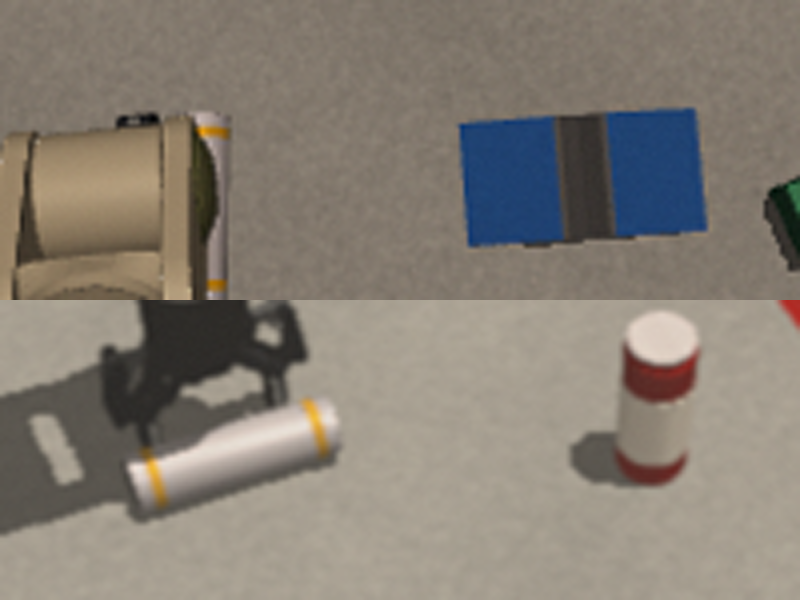

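The tube has rolled ahead and hasn't turned yet: its right edge runs (231,120)-(227,290) in the crop, and it sits about 7 mm ahead of the fingers. That fits the text's "hardly on the level". I'll roll it on to the ramp foot, holding the fingers at the groove's angle with one finger near the tube's near end, so the ramp can square it.

drive_tool:
  offset:
    - [-0.15,-0.04,0]
    - [-0.15,-0.04,0]
    - [-0.2,-0.04,0]
    - [-0.25,-0.04,0]
    - [-0.25,-0.04,0]
    - [-0.25,-0.04,0]
    - [-0.25,-0.04,0]
    - [-0.25,-0.04,0]
    - [-0.25,-0.04,0]
    - [-0.25,-0.04,0]
  turn:
    - [0,0,0]
    - [0,0,0]
    - [0,0,0]
    - [0,0,0]
    - [0,0,0]
    - [0,0,0]
    - [0,0,0]
    - [0,0,0]
    - [0,0,0]
    - [0,0,0]
  hand: [1,1,1,1,1,1,1,1,1,1]

```text
time_s: 6.55
position: [0.4915, 0.075, -0.0027]
tool_rot: [[-0.065, 0.998, 0.0], [0.998, 0.065, 0.0], [0.0, 0.0, -1.0]]
ft_force: [-0.1, -0.4, 0.8]
grip_width: 0.0855
gripper_force: 0.1
```

drive_tool:
  offset:
    - [-0.25,-0.04,0]
    - [-0.25,-0.04,0]
    - [-0.25,-0.04,0]
    - [-0.25,-0.04,0]
    - [-0.25,-0.04,0]
    - [-0.25,-0.04,0]
    - [-0.25,-0.04,0]
    - [-0.25,-0.04,0]
    - [-0.2,-0.02,0]
    - [-0.15,0,0]
  turn:
    - [0,0,0]
    - [0,0,0]
    - [0,0,0]
    - [0,0,0]
    - [0,0,0]
    - [0,0,0]
    - [0,0,0]
    - [0,0,0]
    - [0,0,0]
    - [0,0,0]
  hand: [1,1,1,1,1,1,1,1,1,1]

```text
time_s: 7.8
position: [0.4841, -0.0196, -0.0027]
tool_rot: [[-0.065, 0.998, 0.0], [0.998, 0.065, -0.0], [-0.0, 0.0, -1.0]]
ft_force: [-0.3, 0.3, -0.5]
grip_width: 0.0859
gripper_force: 0.0
```

Run:
```python
from rig import get_image,observe
import cv2,numpy as np
t=get_image("top");s=get_image("side");o=observe();print(o["position"],o["tool_rot"][:,1],o["ft_force"])
r=lambda im,x,y,w,h:cv2.resize(im[y:y+h,x:x+w],(800,300),interpolation=cv2.INTER_CUBIC)
cv2.imwrite("pics/p3.png",np.vstack([r(t,270,180,200,75),r(s,200,215,200,75)]))
```

```text
[ 0.48424598 -0.0195829  -0.00266749] [9.97902429e-01 6.47355940e-02 2.12595713e-04] [-0.78175774 -0.49367378  0.22706396]
```

View pics/p3.png

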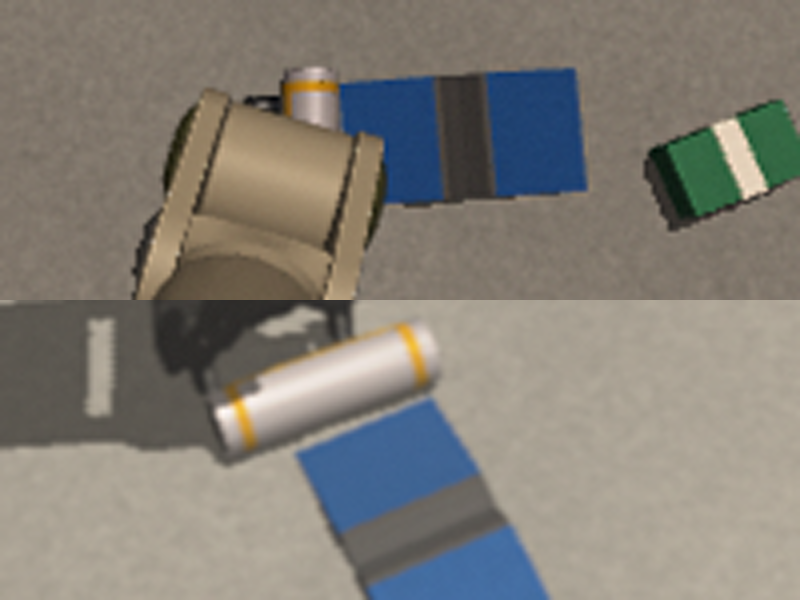

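Run:
```python
from h import *
k=onz("side",[(255.5,247.5),(307.7,228.5)],.022);print(k,k.mean(0),np.degrees(np.arctan2(*(k[1]-k[0])[::-1])),onz("top",[(347.5,198)],.022),np.linalg.norm(k[1]-k[0]))
```

```text
[[ 0.43376907 -0.06694792]
 [ 0.5808429  -0.06412368]] [ 0.50730599 -0.0655358 ] 1.1001094899403696 [[ 0.57861294 -0.05615309]] 0.14710095167213585
```

The tube is at about (0.505, -0.058), turned to about 1.5° and just short of the ramp foot. I'll shift slightly inward and push up the ramp, lifting along its slope.

drive_tool:
  offset:
    - [-0.2,0.05,0]
    - [-0.2,0.05,0]
    - [-0.2,0.05,0]
    - [-0.2,0.05,0]
    - [-0.2,0,-0.03]
    - [-0.2,0,-0.03]
    - [-0.2,0,-0.03]
    - [-0.2,0,-0.03]
    - [-0.2,0,-0.03]
    - [-0.2,0,-0.03]
  turn:
    - [0,0,0]
    - [0,0,0]
    - [0,0,0]
    - [0,0,0]
    - [0,0,0]
    - [0,0,0]
    - [0,0,0]
    - [0,0,0]
    - [0,0,0]
    - [0,0,0]
  hand: [1,1,1,1,1,1,1,1,1,1]

```text
time_s: 9.15
position: [0.4973, -0.0989, 0.0046]
tool_rot: [[-0.065, 0.998, 0.0], [0.998, 0.065, -0.0], [-0.0, 0.0, -1.0]]
ft_force: [-0.6, 2.6, 1.2]
grip_width: 0.0856
gripper_force: 1.3
```

Run:
```python
from rig import get_image,observe
import cv2,numpy as np
t=get_image("top");s=get_image("side");o=observe();print(o["position"],o["tool_rot"][:,1],o["ft_force"])
r=lambda im,x,y,w,h:cv2.resize(im[y:y+h,x:x+w],(800,300),interpolation=cv2.INTER_CUBIC)
cv2.imwrite("pics/p4.png",np.vstack([r(t,270,180,200,75),r(s,210,230,160,60)]))
```

```text
[ 0.49759565 -0.09943347  0.00463217] [9.97908843e-01 6.46340768e-02 6.13763919e-04] [-0.25021712 -0.43946676 -0.39492506]
```

View pics/p4.png

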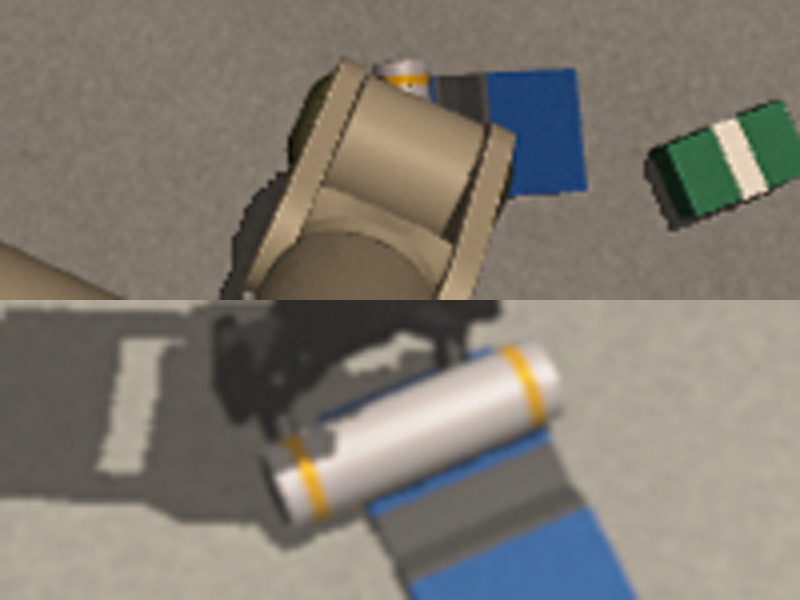

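The tube is on the ramp and parallel to the groove, close to the near lip. I'll continue slowly.

drive_tool:
  offset:
    - [-0.12,0,-0.02]
    - [-0.12,0,-0.02]
    - [-0.12,0,-0.02]
    - [-0.12,0,-0.02]
    - [-0.12,0,-0.02]
    - [-0.12,0,-0.02]
    - [-0.12,0,0]
    - [-0.08,0,0]
    - [0,0,0]
    - [0,0,0]
  turn:
    - [0,0,0]
    - [0,0,0]
    - [0,0,0]
    - [0,0,0]
    - [0,0,0]
    - [0,0,0]
    - [0,0,0]
    - [0,0,0]
    - [0,0,0]
    - [0,0,0]
  hand: [1,1,1,1,1,1,1,1,1,1]

```text
time_s: 10.5
position: [0.4997, -0.135, 0.0093]
tool_rot: [[-0.065, 0.998, -0.0], [0.998, 0.065, 0.0], [0.0, -0.0, -1.0]]
ft_force: [0.6, -0.9, -0.6]
grip_width: 0.0851
gripper_force: 0.0
```

Run:
```python
from rig import get_image,observe
import cv2,numpy as np
t=get_image("top");s=get_image("side");o=observe();print(o["position"],o["tool_rot"][:,1],o["ft_force"])
r=lambda im,x,y,w,h:cv2.resize(im[y:y+h,x:x+w],(800,300),interpolation=cv2.INTER_CUBIC)
cv2.imwrite("pics/p5.png",np.vstack([r(t,270,180,200,75),r(s,230,235,160,60)]))
```

```text
[ 0.49967423 -0.1349539   0.00930699] [ 9.97852675e-01  6.54983292e-02 -8.94739855e-05] [ 0.50480684 -0.39149182 -0.34035007]
```

View pics/p5.png

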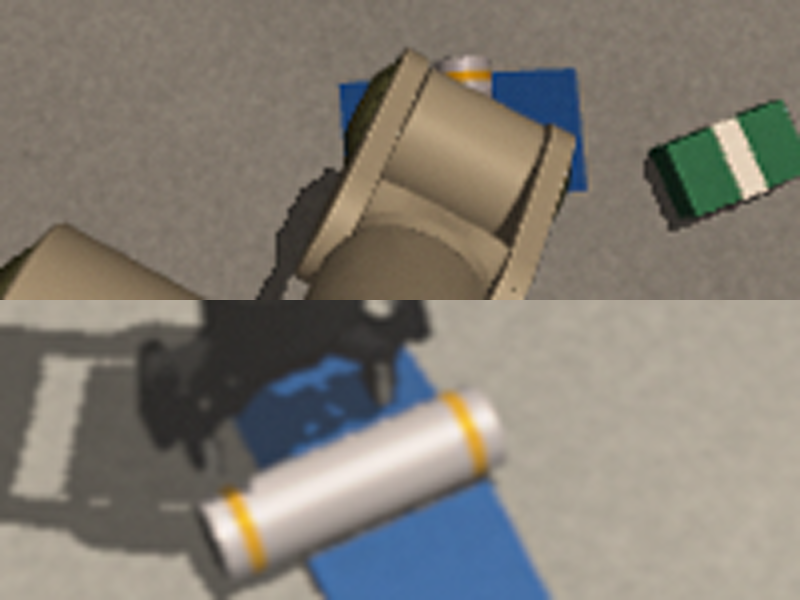

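The tube lies in the groove, with its far end sticking out less than its near end. I'll back away, shut the hand, and measure.

drive_tool:
  offset:
    - [0.3,0,0]
    - [0.5,0,0]
    - [0.5,0,-0.2]
    - [0.3,0,-0.6]
    - [0,0,-0.9]
    - [0,-0.5,-0.5]
    - [0,-0.7,0]
    - [0,-0.7,0]
    - [0,-0.5,0]
    - [0,0,0]
  turn:
    - [0,0,0]
    - [0,0,0]
    - [0,0,0]
    - [0,0,0]
    - [0,0,0]
    - [0,0,0]
    - [0,0,0]
    - [0,0,0]
    - [0,0,0]
    - [0,0,0]
  hand: [1,1,1,1,0.6,0.3,0,0,0,0]

```text
time_s: 11.85
position: [0.3989, -0.0764, 0.0978]
tool_rot: [[-0.066, 0.998, 0.0], [0.998, 0.066, 0.0], [0.0, 0.0, -1.0]]
ft_force: [0.3, 0.2, 0.4]
grip_width: -0.0001
gripper_force: 0.0
```

Run:
```python
from rig import get_image,observe
import cv2,numpy as np
t=get_image("top");s=get_image("side");o=observe();print(o["position"],o["tool_rot"][:,1],o["grip_width"])
cv2.imwrite("pics/top6.png",t)
r=lambda im,x,y,w,h:cv2.resize(im[y:y+h,x:x+w],(800,300),interpolation=cv2.INTER_CUBIC)
cv2.imwrite("pics/p6.png",np.vstack([r(t,300,180,160,60),r(s,230,235,160,60)]))
```

```text
[ 0.4003999  -0.0770869   0.09776688] [0.99783025 0.065829   0.00115544] -0.00020934241477648023
```

View pics/p6.png

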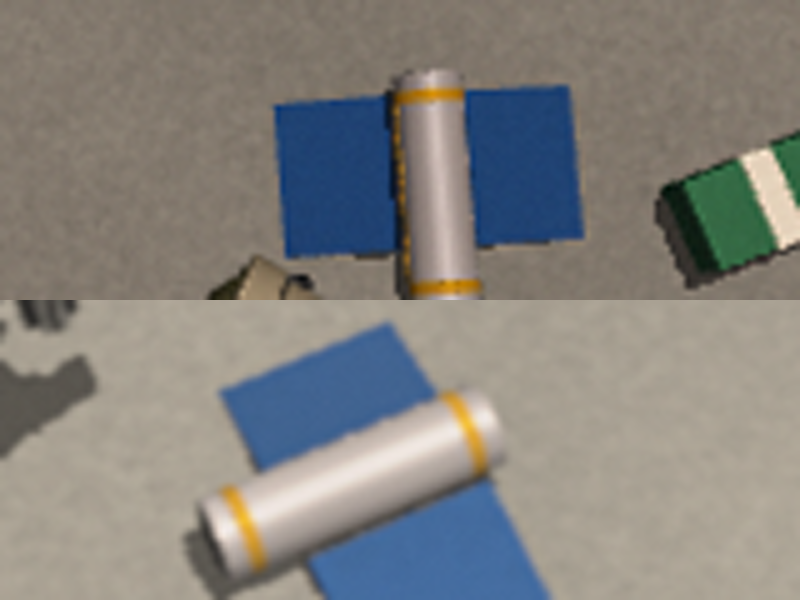

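Run:
```python
from h import *
k=onz("top",[(386.2,199),(389.3,237.6)],.0502);e=onz("top",[(386,194.4)],.03);c=np.array([.528,-.181]);a=np.radians(3.6);R=np.array([[np.cos(a),np.sin(a)],[-np.sin(a),np.cos(a)]])
print(k,(k.mean(0)-c)@R.T,(e-c)@R.T)
p=[(249.3+ .0,269.5)]
print((onz("side",[(231+42/5,235+235/5),(230+247/5,235+232/5)],.0284)-c)@R.T)
```

```text
[[ 0.57182462 -0.17596422]
 [ 0.45176628 -0.18248206]] [-0.01606101  0.00279085] [[ 0.06083169 -0.00164152]]
[[-0.15989088  0.03952759]
 [-0.07183486 -0.0028792 ]]
```

Both views put the tube's centre about 15 mm short of the groove's middle along its length. I'll go to its near end and nudge.

drive_tool:
  offset:
    - [-0.5,-0.25,0]
    - [-0.8,0,0]
    - [-0.8,0,0]
    - [-0.6,0,0]
    - [-0.1,0,0.4]
    - [0,0,0.6]
    - [0,0,0.6]
    - [0,0,0.3]
    - [0,0,0.1]
    - [0,0,0]
  turn:
    - [0,0,0]
    - [0,0,0]
    - [0,0,0]
    - [0,0,0]
    - [0,0,0]
    - [0,0,0]
    - [0,0,0]
    - [0,0,0]
    - [0,0,0]
    - [0,0,0]
  hand: [0,0,0,0,0,0,0,0,0,0]

```text
time_s: 13.2
position: [0.3974, -0.19, 0.0176]
tool_rot: [[-0.066, 0.998, 0.0], [0.998, 0.066, -0.0], [-0.0, 0.0, -1.0]]
ft_force: [0.3, 0.0, -0.4]
grip_width: -0.0001
gripper_force: 0.0
```

Run:
```python
from rig import get_image,observe
import cv2,numpy as np
s=get_image("side");o=observe();print(o["position"],o["ft_force"])
cv2.imwrite("pics/p7.png",cv2.resize(s[225:325,200:360],(800,500),interpolation=cv2.INTER_CUBIC))
```

```text
[ 0.39747415 -0.19006403  0.01780819] [ 0.47608631  0.08828295 -0.08953071]
```

View pics/p7.png

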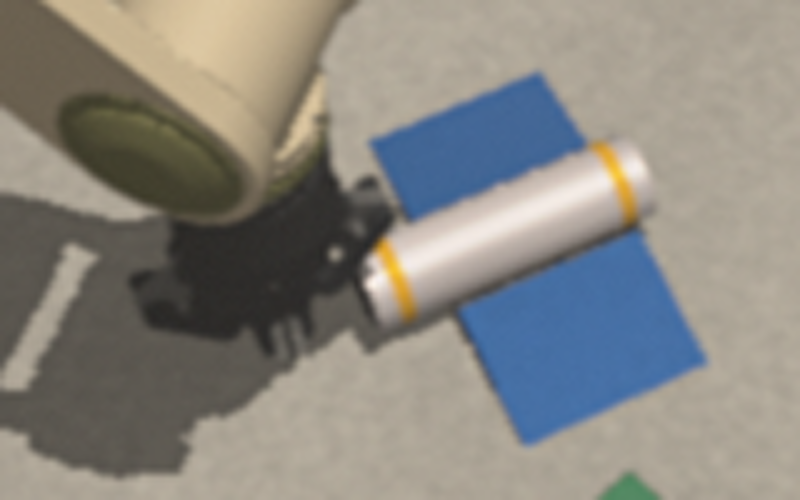

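Run:
```python
from h import *
for d in(.02,.03,.04,.05,.06):
  for z in(.018,.05,.06,.07,.08,.09):
    v=P("side")@np.array([.3975+d*.998,-.190+d*.066,z,1]);u=(v[:2]/v[2]-[200,225])*5;print(d,z,u.round())
```

```text
0.02 0.018 [323. 321.]
0.02 0.05 [317. 288.]
0.02 0.06 [315. 278.]
0.02 0.07 [313. 267.]
0.02 0.08 [310. 257.]
0.02 0.09 [308. 246.]
0.03 0.018 [342. 313.]
0.03 0.05 [336. 280.]
0.03 0.06 [334. 270.]
0.03 0.07 [332. 259.]
0.03 0.08 [330. 248.]
0.03 0.09 [328. 237.]
0.04 0.018 [361. 304.]
0.04 0.05 [356. 272.]
0.04 0.06 [354. 261.]
0.04 0.07 [352. 251.]
0.04 0.08 [350. 240.]
0.04 0.09 [348. 229.]
0.05 0.018 [380. 296.]
0.05 0.05 [375. 263.]
0.05 0.06 [373. 253.]
0.05 0.07 [371. 242.]
0.05 0.08 [370. 231.]
0.05 0.09 [368. 220.]
0.06 0.018 [399. 288.]
0.06 0.05 [394. 255.]
0.06 0.06 [392. 245.]
0.06 0.07 [391. 234.]
0.06 0.08 [389. 223.]
0.06 0.09 [387. 212.]
```

The finger face is 14–15 mm out from the TCP and the knuckles clear the tube's top. I'll nudge slowly.

drive_tool:
  offset:
    - [0,0.2,-0.1]
    - [0,0.2,0]
    - [0,0.1,0]
    - [0,0.1,0]
    - [0,0.1,0]
    - [0,0.1,0]
    - [0,0.1,0]
    - [0,0.08,0]
    - [0,0.04,0]
    - [0,0,0]
  turn:
    - [0,0,0]
    - [0,0,0]
    - [0,0,0]
    - [0,0,0]
    - [0,0,0]
    - [0,0,0]
    - [0,0,0]
    - [0,0,0]
    - [0,0,0]
    - [0,0,0]
  hand: [0,0,0,0,0,0,0,0,0,0]

```text
time_s: 14.5
position: [0.438, -0.1872, 0.0213]
tool_rot: [[-0.065, 0.998, 0.0], [0.998, 0.065, 0.0], [-0.0, 0.0, -1.0]]
ft_force: [-0.1, -0.4, -0.5]
grip_width: 0.0
gripper_force: 0.4
```

drive_tool:
  offset:
    - [0,-0.1,0]
    - [0,-0.5,0]
    - [0,-0.8,0]
    - [0,-0.5,-0.5]
    - [0,0,-1]
    - [0,0,-1]
    - [0.5,0,-0.5]
    - [1,0,0]
    - [1,0,0]
    - [0.5,0,0]
  turn:
    - [0,0,0]
    - [0,0,0]
    - [0,0,0]
    - [0,0,0]
    - [0,0,0]
    - [0,0,0]
    - [0,0,0]
    - [0,0,0]
    - [0,0,0]
    - [0,0,0]
  hand: [0,0,0,0,0,0,0,0,0,0]

```text
time_s: 15.75
position: [0.3535, -0.0709, 0.1414]
tool_rot: [[-0.066, 0.998, 0.0], [0.998, 0.066, 0.0], [0.0, 0.001, -1.0]]
ft_force: [1.6, 0.2, -0.2]
grip_width: 0.0004
gripper_force: 0.0
```

Run:
```python
from rig import get_image,observe
import cv2,numpy as np
t=get_image("top");s=get_image("side");o=observe();print(o["position"],o["ft_force"],o["time_s"])
r=lambda im,x,y,w,h:cv2.resize(im[y:y+h,x:x+w],(800,300),interpolation=cv2.INTER_CUBIC)
cv2.imwrite("pics/p8.png",np.vstack([r(t,300,180,160,60),r(s,230,235,160,60)]))
```

```text
[ 0.3536413  -0.07103223  0.14140807] [ 0.21963143 -0.58487055  0.24871666] 15.85
```

View pics/p8.png

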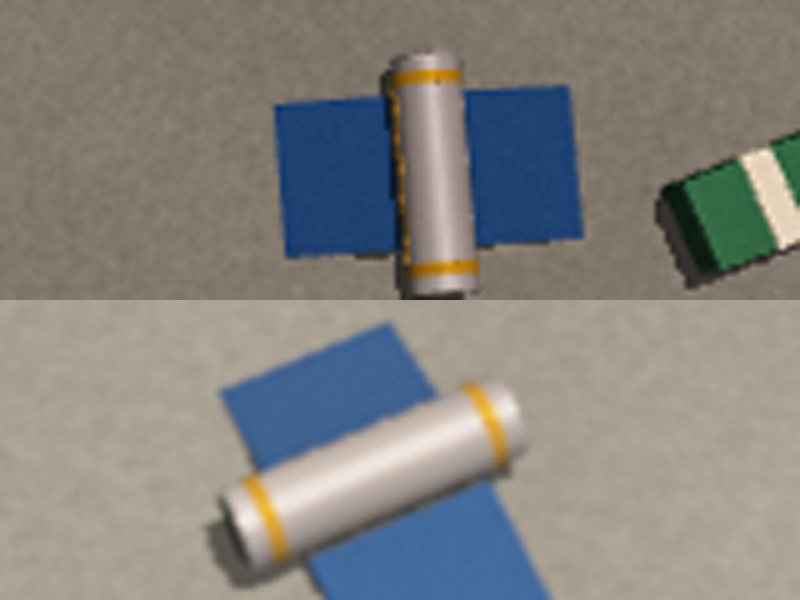

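The tube lies along the groove, about 3 mm off centre (bands at rows 76 and 268 of the crop), and sticks out more than 20 mm at both ends of the block. The arm is clear, so I'm handing in.

```bash
python3 -c "
from rig import env
print(env.close_job())"
```

```text
the job is handed in; nothing more can be done
None
```

The tube is at rest along the V-block groove, about 3 mm off centre and sticking out more than 20 mm at both ends; I never picked it up, kept the arm clear of the spray can, carton and bin, and handed the job in at about 16 s.

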